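# Sweep chestnuts off a sorting deck into the pink seed box

### The job

With the fingers, sweep all three chestnuts along the metal sorting deck and off its open end so that they drop into the pink seed box. Only push them, do not pick them up or lift them, and let none go into the white box. Leave the clay pot and the wooden tamper standing where they are on the deck, and finish with the arm clear of everything.

Things in the scene. Friction and masses are not known exactly. Their poses are not given: they have to be found in the camera images.
- deck: Fixed, level aluminium sorting deck, 220 mm (own x) by 300 mm (own y), turned by up to 18 degrees; its surface is 60 mm above the table. Rims 5 mm thick, 20 mm above the surface, run along both long sides (own x = -107 and +107 mm). Both ends (own y = -150 and +150 mm) are open, each over a seed box. Origin at table height under the deck's centre; z up.
- pink_box: Fixed pink open seed box, 200 mm (own x, parallel to the deck's x) by 120 mm (own y), 50 mm high, walls 4 mm, under one open end of the deck (centre at deck own y = +200 or -200 mm; the end varies). Its near wall is 10 mm back under the deck's edge: what is pushed over the edge drops into it. A thin pink tag 75 mm high on each short wall. Origin: centre of its underside.
- white_box: White open-topped seed box, the same in all else, at the deck's other end. To be left empty. Origin at the centre of its underside.
- pot: Loose small terracotta pot with a seedling and a short pink tag, standing on the deck near the far rim (the +x side); 52 mm across at the rim, 38 mm at the foot, 50 mm high, the tag's top at 64 mm; 0.12 kg. Origin at the centre of its underside. Leave it.
- tamper: Loose wooden seed tamper standing on the deck near the far rim: round foot 44 mm across, neck 14 mm, knob 24 mm, 53 mm high; 0.09 kg. Origin at the centre of its underside. Leave it.
- chestnut1_mid (a point): Middle of a loose dark brown chestnut lying on its flat base on the deck: round from above, 30 mm across, 20 mm high, widest 6 to 11 mm up, about 15 g; this point is 9 mm above its underside. At the start the three are spread along the deck, middles at least 65 mm apart, all on the near (-x) half.
- chestnut1: The same chestnut as point chestnut1_mid; origin at the centre of its underside.
- chestnut2_mid (a point): Middle of a loose dark brown chestnut lying on its flat base on the deck: round from above, 30 mm across, 20 mm high, widest 6 to 11 mm up, about 15 g; this point is 9 mm above its underside.
- chestnut2: The same chestnut as point chestnut2_mid; origin at the centre of its underside.
- chestnut3_mid (a point): Middle of a loose dark brown chestnut lying on its flat base on the deck: round from above, 30 mm across, 20 mm high, widest 6 to 11 mm up, about 15 g; this point is 9 mm above its underside.
- chestnut3: The same chestnut as point chestnut3_mid; origin at the centre of its underside.
Not all that is in view belongs to the job. There is more than one size of the pink_box; the one meant has the size given above. Leave any green look-alike of the chestnut3 alone.

How it is judged:
By the outcome, as a careful person would: the job done as asked, in the order asked, and still so for the second after the job is handed in, with the robot touching nothing.
It also fails if it takes over 48 s, if anything falls off the work surface, if the arm or the gripper's body presses on something with over 40 N, if the wrist force passes 120 N, or if a joint passes its speed limit or range.

### The arm

A 7-joint arm with a two-finger parallel gripper is mounted at the origin on the work surface. World frame = base frame: x ahead of the robot, y to its left, z up, the work surface at z = 0. Lengths are in mm, angles in rad, forces in N, time in s.
With the tool pointing down it reaches from about 400 to 850 mm from the base axis. Payload 10.4 kg.
Tool frame: the origin (TCP) lies between the finger pads; the fingertips stand 19 mm ahead of it and the grasp point (between the pads) is the TCP; z points along the fingers, y is the line along which they close (so a half turn about z gives the same grasp; the last joint's range is limited). The gripper opens to 87 mm and grips with 3 to 60 N. Pads are 19 mm wide; open, the fingers measure 117 mm over their backs; the gripper's body (75 mm by 190 mm) begins 51 mm behind the grasp point.
Start: joints at [-1.346, 0.332, -0.065, 1.46, 0.022, 1.35, -0.088], TCP at [153.28, 605.933, 241.576] pointing down, gripper open.
Joint ranges: [-2.6, 2.6], [-0.5, 2.12], [-1.47, 1.34], [0.16, 2.42], [-1.27, 4.41], [0.06, 2.06], [-2.6, 2.6]. Speed limits (rad/s): [2.22, 2.22, 2.79, 2.79, 3.14, 3.14, 3.14].

### API

Orientations are given as a 3x3 rotation matrix whose columns are the frame's x, y, z axes.
In Python, from bench import bot gives the robot as it stands. The module is installed in compiled form; this text tells all that it offers. Calls block until the motion is done:
- bot.move_to(position, orientation): joint-space move of the TCP to a pose.
- bot.line_to(position, frame=None, rate=150, force_limit=None): straight line of the TCP; frame=None keeps the orientation; rate is the mean speed in mm/s. With force_limit (N) it stops when the force on the tool has changed by that much, and returns True; else False.
- bot.goto_joints(angles): joint-space move.
- bot.grip(opening, effort=None): opening from 0.0 (shut) to 1.0 (fully open); effort is the grip in N (None keeps the last); returns when the fingers have stopped.
- bot.pause(seconds).
- bot.ik(position, orientation): joint angles nearest the present ones, or None.
- bot.get_obs(): the state.
- bot.grab_frame(name): name is "scene" or "top" or "wrist"; returns a dict with "image" (400x640x3 uint8, red, green, blue), "fovy" (degrees; the focal length in pixels is half the picture's height over the tangent of half this angle, whatever the lens; pixels are square), "cx", "cy" (the principal point, pixels), "camera_from_world" (4x4, takes a point from world to camera coordinates). Camera axes: x right, y up, looking along -z (the intrinsics and any distortion apply to the point x, -y, -z); pixel columns grow to the right and rows downward; lengths in mm; the calibration is good to about 2 mm. The wrist camera is an equidistant fisheye: a pixel r from the principal point sees the ray r / f radians off the axis. A picture is of the moment at which its call begins. There is no depth.
A pose or a line that the arm cannot do raises bot.MotionError and nothing moves.
- bot.close_job(): hands the job in; it is judged then, once.
The state is a dict: "time_s": time; "qpos": joint angles; "dq": joint speeds; "joint_efforts": joint torques, N m; "tool_pos": TCP position; "eef_rot": TCP orientation; "contact_force": force on the tool from outside, world axes, zero at the start; "ft_torque": the same for the moment, N m; "finger_gap": opening from 0.0 (shut) to 1.0 (fully open); "gripper_force": force on a finger pad.
Only numpy, scipy, OpenCV 4.12 (cv2) and the standard library are available. Lean on these libraries where they do the work, as an engineer would, in place of code of your own. Each camera call takes 0.05 s, during which the arm holds its last target. There are 200 camera calls.

## Working session

There is one attempt and no reset: what is moved stays moved. The work goes in short steps, each a Python script; the robot and the scene stay as the last script left them, time stands still between calls to the robot, and variables do not carry over. Pictures are saved under pics/ and viewed, at most 10 in all, crops included, and the job is handed in when it is done.

```bash
mkdir -p pics; python3 - <<'E'
from bench import bot
import cv2,numpy as np,pickle
d={}
for n in ("scene","top"):
    f=bot.grab_frame(n); d[n]=f
    cv2.imwrite(f"pics/{n}0.png",f["image"][:,:,::-1])
    print(n,f["fovy"],f["cx"],f["cy"],np.round(f["camera_from_world"],3).tolist(),[k for k in f])
pickle.dump(d,open("f0.pkl","wb"))
o=bot.get_obs();print(o["time_s"],np.round(o["eef_rot"],3).tolist())
E
```

```text
scene 51.72753914543511 321.63121809331585 207.30394163102866 [[0.164, 0.986, 0.002, -141.628], [-0.543, 0.089, 0.835, 263.345], [0.823, -0.138, 0.55, -1232.79], [0.0, 0.0, 0.0, 1.0]] ['image', 'fovy', 'cx', 'cy', 'camera_from_world']
top 57.29790233907943 321.2459908953239 197.09334070262508 [[-0.017, -1.0, 0.008, 19.743], [0.985, -0.015, 0.172, -632.465], [-0.172, 0.011, 0.985, -631.859], [0.0, 0.0, 0.0, 1.0]] ['image', 'fovy', 'cx', 'cy', 'camera_from_world']
0.1 [[-0.969, 0.245, -0.0], [0.245, 0.969, -0.001], [-0.0, -0.001, -1.0]]
```

View pics/scene0.png

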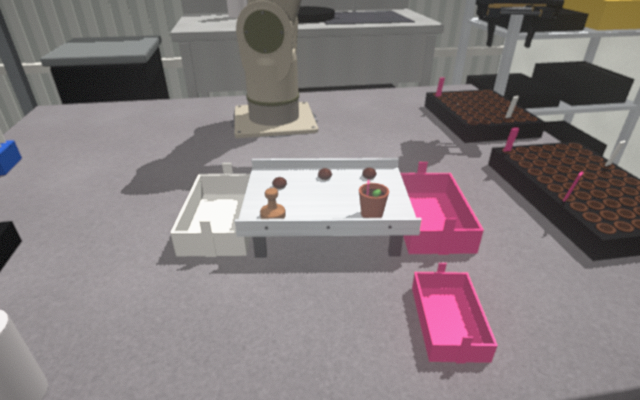

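View pics/top0.png

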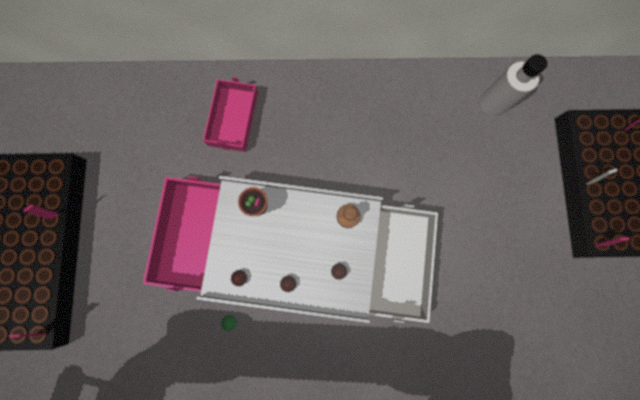

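The scene view shows the deck with a white box on the left (210,215), the large pink box under the right end (440,212), and a smaller loose pink box (450,315). In the top view, the chestnuts are at (239,278), (288,284) and (339,271), the pot at (253,200) and the tamper at (348,216). The green look-alike is on the table at (229,323).

Pink box candidates in the top view are (185,235), which sits under the deck end, and (231,115), which is small and loose. I'll measure both.

```bash
cat > h.py <<'E'
import numpy as np,cv2
def cast(f,uv,z):
    T=f["camera_from_world"];R=T[:3,:3];c=-R.T@T[:3,3];F=200/np.tan(np.radians(f["fovy"]/2))
    uv=np.atleast_2d(np.asarray(uv,float))
    d=np.c_[(uv[:,0]-f["cx"])/F,-(uv[:,1]-f["cy"])/F,-np.ones(len(uv))]@R
    return c+d*((z-c[2])/d[:,2])[:,None]
def blobs(m,amin):
    n,l,s,c=cv2.connectedComponentsWithStats(m.astype(np.uint8))
    return [(s[i,4],c[i],l==i) for i in range(1,n) if s[i,4]>=amin]
def chestnuts(f,z=69):
    im=f["image"].astype(int); m=(im.max(2)<95)&(im[:,:,0]>im[:,:,1]+8)
    return [(a,c,cast(f,c,z)[0]) for a,c,_ in blobs(m,60) if a<400]
E
python3 - <<'E'
import pickle;from h import *
d=pickle.load(open("f0.pkl","rb"));f=d["top"];im=f["image"]
hsv=cv2.cvtColor(im,cv2.COLOR_RGB2HSV)
for n in d:
    print(n);[print(a,np.round(c),np.round(p)) for a,c,p in chestnuts(d[n]) if (190<c[0]<400 and 150<c[1]<330)]
pk=(hsv[...,0]>155)&(hsv[...,0]<175)&(hsv[...,1]>120)
for a,c,m in blobs(pk,300):
    cn=max(cv2.findContours(m.astype(np.uint8),0,2)[0],key=cv2.contourArea)[:,0]
    b=cast(f,cn,50)[:,:2].astype(np.float32);print("pink",a,np.round(c),cv2.minAreaRect(b))
ls=cv2.createLineSegmentDetector(0).detect(cv2.cvtColor(im,cv2.COLOR_RGB2GRAY))[0][:,0]
for l in ls:
    L=np.hypot(l[2]-l[0],l[3]-l[1])
    if L>60 and 140<l[0]<450 and l[1]>160:
        p=cast(f,l.reshape(2,2),80)[:,:2];q=cast(f,l.reshape(2,2),60)[:,:2]
        v=p[1]-p[0];print(np.round(l),"z80",np.round(p).tolist(),"z60",np.round(q).tolist(),"ang",round(np.degrees(np.arctan2(v[1],v[0]))%180,1))
for nm,(u,v) in dict(pot=(253,200),tam=(348,216)).items(): print(nm,im[v,u],im[v+8,u],cast(f,(u,v),100))
cv2.imwrite("pics/crop.png",cv2.resize(im[160:335,140:445,::-1],None,fx=2.5,fy=2.5,interpolation=2))
E
```

```text
scene
154 [397. 246.] [720. 138.  69.]
top
307 [252. 202.] [624. 136.  69.]
161 [339. 271.] [497. -19.  69.]
169 [239. 278.] [488. 158.  69.]
163 [288. 283.] [477.  71.  69.]
pink 2874 [230. 115.] ((804.693359375, 183.72415161132812), (85.66160583496094, 145.970703125), 79.26806640625)
pink 6183 [182. 234.] ((573.0675048828125, 268.32763671875), (104.90376281738281, 211.80421447753906), 81.39984893798828)
[221. 181. 200. 294.] z80 [[661.0, 192.0], [461.0, 222.0]] z60 [[666.0, 197.0], [460.0, 228.0]] ang 171.5
[429. 322. 438. 213.] z80 [[409.0, -171.0], [596.0, -199.0]] z60 [[406.0, -177.0], [599.0, -206.0]] ang 171.4
[382. 196. 219. 175.] z80 [[628.0, -100.0], [673.0, 195.0]] z60 [[632.0, -103.0], [677.0, 200.0]] ang 81.5
[368. 319. 198. 296.] z80 [[415.0, -67.0], [459.0, 224.0]] z60 [[412.0, -69.0], [457.0, 231.0]] ang 81.5
[421. 303. 428. 217.] z80 [[440.0, -158.0], [590.0, -181.0]] z60 [[438.0, -164.0], [592.0, -187.0]] ang 171.5
[197. 300. 386. 328.] z80 [[452.0, 226.0], [400.0, -96.0]] z60 [[450.0, 233.0], [396.0, -99.0]] ang 80.9
[221. 178. 378. 199.] z80 [[666.0, 192.0], [624.
[... 883 characters left out ...]
], [527.0, 277.0]] ang 171.7
[236. 380. 175. 383.] z80 [[322.0, 157.0], [319.0, 258.0]] z60 [[316.0, 161.0], [313.0, 265.0]] ang 91.5
[374. 383. 238. 376.] z80 [[314.0, -73.0], [329.0, 153.0]] z60 [[308.0, -76.0], [324.0, 157.0]] ang 86.1
[184. 308. 247. 312.] z80 [[439.0, 247.0], [431.0, 140.0]] z60 [[437.0, 254.0], [428.0, 144.0]] ang 85.6
[254. 170. 398. 189.] z80 [[680.0, 131.0], [641.0, -130.0]] z60 [[685.0, 135.0], [645.0, -134.0]] ang 81.5
[175. 186. 156. 278.] z80 [[654.0, 274.0], [490.0, 298.0]] z60 [[658.0, 282.0], [489.0, 307.0]] ang 171.4
pot [66 94 52] [64 51 48] [[621.510025   129.13144205 100.        ]]
tam [147 108  78] [144 102  76] [[590.77667471 -35.9141364  100.        ]]
```

View pics/crop.png

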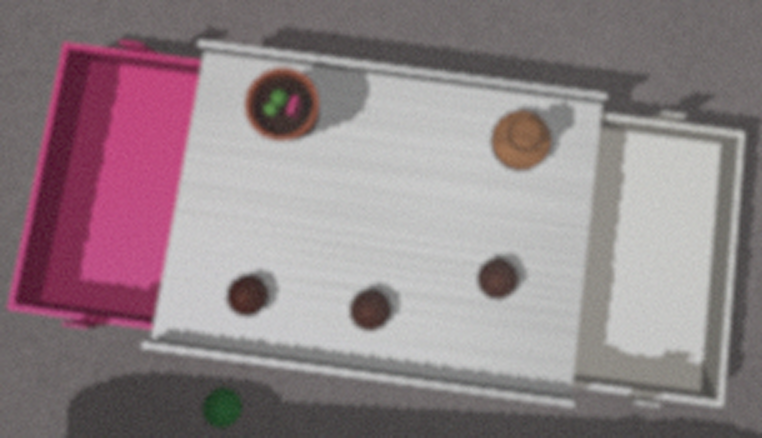

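The crop confirms the large pink box (105x212 mm measured against 120x200) under the deck's +y end. The small one measures 86x146 mm, so it's a decoy. The chestnuts are the three brown blobs. The deck fits, with yaw -8.5°, length 300 mm and rim spacing 216 mm.

I'll cradle each chestnut between fingers set about 20 mm apart and sweep them one at a time, nearest the pink end first.

```bash
cat >> h.py <<'E'
a=np.radians(-8.5);UX=np.array([np.cos(a),np.sin(a)]);UY=np.array([-np.sin(a),np.cos(a)]);C=525.3*UX+143.5*UY
W=lambda x,y,z:np.r_[C+x*UX+y*UY,z]
D=lambda p:np.array([(p[:2]-C)@UX,(p[:2]-C)@UY])
def rot(s): # tool y along s*deck x, z down
    y=np.r_[s*UX,0];z=np.array([0,0,-1.]);return np.c_[np.cross(y,z),y,z]
E
cat > plan.py <<'E'
from bench import bot
from h import *
import pickle
E
python3 - <<'E'
from bench import bot
from h import *
import pickle
f=pickle.load(open("f0.pkl","rb"))["top"]
ch=sorted([D(p) for a,c,p in chestnuts(f) if 230<c[0]<400 and 260<c[1]<300],key=lambda q:-q[1]);print(np.round(ch,1))
for s in (1,-1):
    for c in ch:
        for y,z in ((c[1]-38,130),(c[1]-38,84),(156,84),(156,130)):
            q=bot.ik(W(c[0],y,z),rot(s));print(s,y.round() if y!=156 else y,z,None if q is None else np.round(q,2))
E
```

```text
[[-65.9  84.8]
 [-64.4  -2.5]
 [-30.8 -89.2]]
1 47.0 130 [-0.8   0.15  0.5   1.95 -0.08  1.06 -0.41]
1 47.0 84 [-0.79  0.22  0.5   1.99 -0.13  0.96 -0.37]
1 156 84 [-0.87  0.32  0.42  1.86 -0.15  0.99 -0.54]
1 156 130 [-0.88  0.27  0.42  1.82 -0.12  1.08 -0.56]
1 -41.0 130 [-0.79  0.09  0.66  2.02 -0.07  1.05 -0.25]
1 -41.0 84 [-0.78  0.17  0.67  2.06 -0.13  0.95 -0.19]
1 156 84 [-0.87  0.33  0.42  1.86 -0.16  0.99 -0.53]
1 156 130 [-0.88  0.27  0.43  1.82 -0.12  1.08 -0.56]
1 -127.0 130 [-0.77  0.18  0.87  1.97 -0.16  1.06  0.02]
1 -127.0 84 [-0.73  0.27  0.85  2.01 -0.24  0.97  0.09]
1 156 84 [-0.84  0.39  0.44  1.78 -0.19  1.01 -0.47]
1 156 130 [-0.85  0.33  0.45  1.75 -0.16  1.1  -0.5 ]
-1 47.0 130 [ 0.72  0.4  -1.23  1.88  0.42  1.15  2.34]
-1 47.0 84 [ 0.71  0.51 -1.23  1.92  0.54  1.1   2.24]
-1 156 84 [-0.61  0.31  0.12  1.85 -0.04  0.99  2.51]
-1 156 130 [-0.64  0.25  0.14  1.81 -0.04  1.08  2.51]
-1 -41.0 130 [ 1.02  0.4  -1.36  1.94  0.43  1.15  2.49]
-1 -41.0 84 [ 0.91  0.42 -1.23  1.98  0.46  1.06  2.47]
-1 156 84 [-0.61  0.31  0.12  1.84 -0.04  0.99  2.52]
-1 156 130 [-0.64  0.26  0.14  1.81 -0.04  1.08  2.52]
-1 -127.0 130 None
-1 -127.0 84 [ 1.15  0.64 -1.38  1.93  0.68  1.18  2.5 ]
-1 156 84 [-0.57  0.37  0.12  1.77 -0.05  1.01  2.56]
-1 156 130 [-0.6   0.32  0.14  1.73 -0.05  1.1   2.56]
```

```bash
cat >> h.py <<'E'
def sweep(bot,x,y):
    R=rot(1)
    bot.line_to(W(x,y-38,130),R,rate=220)
    bot.line_to(W(x,y-38,84),R,rate=100,force_limit=10)
    hit=bot.line_to(W(x,157,84),R,rate=90,force_limit=20)
    o=bot.get_obs();print("sweep end",hit,o["time_s"],D(np.array(o["tool_pos"])).round(1),o["tool_pos"][2],np.round(o["contact_force"],1))
    bot.line_to(W(x,157,135),R,rate=150)
E
python3 - <<'E'
from bench import bot
from h import *
bot.grip(0.23); bot.move_to(W(-65.9,47,190),rot(1)); print(bot.get_obs()["time_s"],bot.get_obs()["finger_gap"])
sweep(bot,-65.9,84.8)
ims=[bot.grab_frame(n)["image"] for n in ("scene","top")]
cv2.imwrite("pics/s1.png",np.vstack([i[130:330,100:500] if k==0 else i[150:345,100:500] for k,i in enumerate(ims)])[:,:,::-1])
E
```

```text
3.4917 0.23008893912062692
sweep end False 5.9 [-65.7 156.3] 84.0110411620923 [-0.4  0.7  0.3]
```

View pics/s1.png

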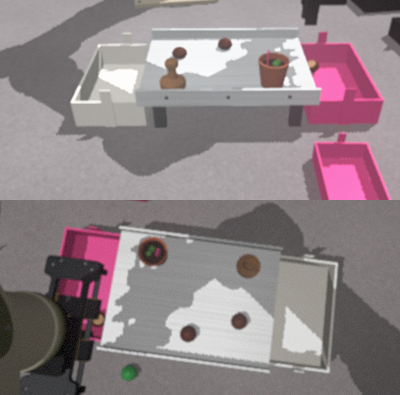

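The first chestnut is in the pink box, at (312,65) in the scene part of the picture. The other two, the pot and the tamper haven't moved. I'll sweep the remaining two, back away and check.

```bash
python3 - <<'E'
from bench import bot
from h import *
sweep(bot,-64.4,-2.5)
f=bot.grab_frame("top")
print([(int(a),np.round(c),D(p).round(1)) for a,c,p in chestnuts(f) if 230<c[0]<400 and 185<c[1]<320])
sweep(bot,-30.8,-89.2)
bot.line_to(W(-30.8,157,240),rate=200)
bot.goto_joints([-1.346,0.332,-0.065,1.46,0.022,1.35,-0.088])
print(bot.get_obs()["time_s"])
ims=[bot.grab_frame(n)["image"] for n in ("scene","top")]
cv2.imwrite("pics/s2.png",cv2.resize(np.vstack([ims[0][140:280,160:490],ims[1][160:335,130:460]])[:,:,::-1],None,fx=1.9,fy=1.9))
E
```

```text
sweep end False 10.4917 [-64.3 156.7] 84.0434745235367 [ 0.1 -0.4  0.1]
[(327, array([253., 202.]), array([70.2, 82.5])), (69, array([344., 214.]), array([ 71.2, -85.7])), (134, array([339., 270.]), array([-30.1, -89.4]))]
sweep end False 16.4 [-30.8 156.8] 84.02977782846014 [ 0.7 -0.2 -0.1]
19.5167
```

View pics/s2.png

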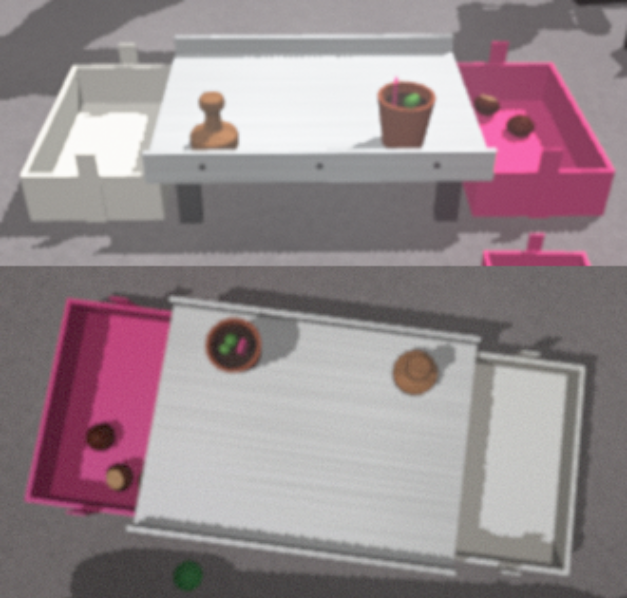

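Two chestnuts show in the pink box, at (101,436) and (118,477) in the top part. The deck and white box are clear, and the pot and tamper are still standing. The third could be hidden under the deck's overhang at the near wall, so I'll check with the wrist camera.

```bash
python3 - <<'E'
from bench import bot
from h import *
y=np.array([-UX[0],-UX[1],0]);
# tool tilted to look back at the deck end from beyond the box: try tilts, first feasible
import itertools
for t,s,(yy,z) in itertools.product((35,25,15,0),(1,-1),((330,230),(300,230),(280,260))):
    dz=np.r_[-np.sin(np.radians(t))*UY,-np.cos(np.radians(t))]; yv=np.r_[s*UX,0]
    R=np.c_[np.cross(yv,dz),yv,dz]
    q=bot.ik(W(-20,yy,z),R)
    if q is not None:
        print(t,s,yy,z,np.round(q,2))
        try: bot.move_to(W(-20,yy,z),R); break
        except bot.MotionError as e: print(e)
f=bot.grab_frame("wrist");cv2.imwrite("pics/w.png",f["image"][:,:,::-1]);print(bot.get_obs()["time_s"],bot.get_obs()["tool_pos"])
E
```

```text
35 1 330 230 [-0.99  0.9   0.41  0.8   0.1   1.94 -0.79]
21.375 [568.99539978 394.71570651 230.45699454]
```

View pics/w.png

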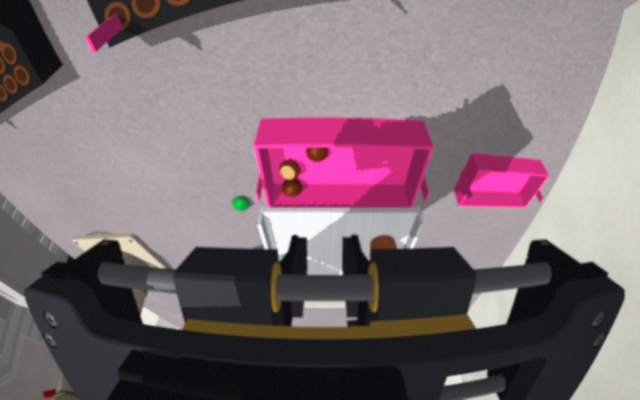

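All three chestnuts are in the pink box, at (317,153), (289,171) and (291,187). I'll return to the clear pose and hand in.

```bash
python3 - <<'E'
from bench import bot
bot.goto_joints([-1.346,0.332,-0.065,1.46,0.022,1.35,-0.088]); bot.pause(0.3)
print(bot.get_obs()["time_s"]); print(bot.close_job())
E
```

```text
23.3833
the job is handed in; nothing more can be done
None
```

All three chestnuts were swept off the deck into the large pink box, the white box is empty, the pot and tamper are still standing where they were, and the job was handed in at 23.4 s with the arm clear.

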